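# Set the drying timer four clicks on

### The arm

A 7-joint arm with a two-finger parallel gripper is mounted at the origin on the work surface. World frame = base frame: x ahead of the robot, y to its left, z up, the work surface at z = 0. Lengths are in mm, angles in degrees, forces in N, time in s.
With the tool pointing down it reaches from about 425 to 950 mm from the base axis. Payload 4.7 kg.
Tool frame: the origin (TCP) lies midway between the tips of the shut fingers; the grasp point (between the pads) lies 19 mm behind it (ctrl.grip_point_offset is the distance from the TCP to the grasp point, in mm); z points along the fingers, y is the line along which they close (so a half turn about z gives the same grasp; the last joint's range is limited). The gripper opens to 87 mm and grips with 3 to 60 N. Pads are 19 mm wide; open, the fingers measure 117 mm over their backs; the gripper's body (75 mm by 190 mm) begins 51 mm behind the grasp point.
Start: joints at [66.354, 26.849, -2.785, 87.806, 1.381, 65.374, -4.715], TCP at [252.799, -625.893, 222.573] pointing down, gripper open.
Joint ranges: [-148.3, 148.3], [-19.14, 114.17], [-79.39, 73.82], [5.75, 140.21], [-59.74, 239.74], [12.07, 113.84], [-152.46, 152.46]. Speed limits (degrees/s): [147.25, 147.25, 180, 180, 180, 180, 180].

### API

Orientations are given as a 3x3 rotation matrix whose columns are the frame's x, y, z axes.
In Python, from rig import ctrl gives the robot as it stands.
- The arm moves only by the tool send_path, called after "Request:" by a JSON object that holds its "name" and its "arguments". Schema: {"type":"object","properties":{"motion":{"type":"array","items":{"type":"object","properties":{"aperture":{"type":"number"},"dx":{"type":"number"},"dy":{"type":"number"},"dz":{"type":"number"},"wx":{"type":"number"},"wy":{"type":"number"},"wz":{"type":"number"}},"additionalProperties":false,"required":["aperture"]},"minItems":1,"maxItems":8},"grip_n":{"type":"number"},"only":{"type":"string"},"quiet":{"type":"boolean"},"lines":{"type":"string"}},"required":["motion"],"additionalProperties":false}. motion is a list of rows, 1 to 8 of them, each an object with the fields aperture (the finger opening in mm), dx, dy, dz (the shift in mm), wx, wy, wz (a rotation vector in degrees); a field left out counts as zero (the opening has to be given); each row shifts and turns the commanded pose from where the row before left it, along the tool's axes as they then stand; what a row does not reach is not made up. A row lasts 1/8 s, in which the tool goes at most 62.5 mm and 10.7 degrees, less where a joint would pass 70% of its speed; a pose out of reach is approached as far as the arm can. The fingers move at their own pace and stop on an object; grip_n is the grip in N (left out, the last holds). Time passes only in rows, so rows that do not move let the fingers close. The tool returns the time, the measured TCP pose, the force, the opening and the grip force at its end. only (a regular expression) keeps the lines of the reply that match it, lines (a string "A,B") keeps lines A to B, and quiet returns only ok. Input that does not fit is refused with a message, and nothing moves.
- ctrl.get_state(): the state, without advancing time (a new reading comes with each control period).
- ctrl.get_image(name): name is "scene" or "top" or "wrist"; returns the picture (420x560x3 uint8, blue, green, red); there is no depth.
- ctrl.camera_params(name): a dict with "K" (3x3 intrinsics, pixels), "R" (3x3) and "t" (3): a world point X has camera coordinates R X + t. Camera axes: x right, y down, z forward; pixel columns grow to the right and rows downward; lengths in mm; the calibration is good to about 2 mm. A picture is of the moment at which its call begins: read the wrist's pose just before it. camera_params takes no time and is no camera call; for the wrist camera it gives the pose at the moment of the call.
- ctrl.hand_in(): hands the job in; it is judged then, once.
The state is a dict: "time": time; "joint_pos": joint angles; "qd": joint speeds; "effort": joint torques, N m; "tcp_pos": TCP position; "tcp_rot": TCP orientation; "force": force on the tool from outside, world axes, zero at the start; "wrist_torque": the same for the moment, N m; "grip_width": finger opening in mm; "finger_force": force on a finger pad.
Only numpy, scipy, OpenCV 4.12 (cv2) and the standard library are available. Lean on these libraries where they do the work, as an engineer would, in place of code of your own. Each camera call takes 0.05 s, during which the arm holds its last target. There are 200 camera calls.

### The job

Set the plate's drying time: with a fingertip, gently push the fin of the timer's click-stop dial clockwise (seen from above) exactly four clicks on from where it now stands, never past the fourth, then take the hand away. Grip nothing and leave the pot, jar, brush and plate as they are.

Things in the scene. Friction and masses are not known exactly. Their poses are not given: they have to be found in the camera images.
- timer: Fixed grey painted timer box on the bench, 160 x 160 mm, its top 50 mm above the bench. Origin: centre of its underside; z up; the dial's axis is its z axis. Ten white ticks on its top, 54 to 66 mm from the axis, mark the stops: tick 0 lies 108 degrees anticlockwise (from above) of the box's +x axis, the others follow clockwise every 24 degrees.
- dial_axis (a point): Point on the dial's vertical axis at the height of its disc's upper face (62 mm above the bench).
- fin_end (a point): Point on top of the dial's fin, 40 mm from the axis, 86 mm above the bench. The dial: bare metal disc 96 mm across, face 62 mm above the bench, one black radial fin 10 mm thick and 24 mm high from a round hub (24 mm across, same height) to 46 mm from the axis; a white line on the fin points at a tick. The rest of the disc is bare.
- dial (a joint): Dial angle, rad, growing clockwise from above; 0: fin at tick 0. Stops at every 24 degrees (0.4189 rad), 0 to 9, end stops just beyond; starts at rest on one of ticks 0 to 3. The detent resists with at most 0.10 N m (3 N at the fin) a quarter step past a stop; past half way the dial jumps by itself into the next stop, ahead of the finger, and stays. No other friction to speak of.
- pot: Loose terracotta cup, 84 mm across, 75 mm high, beside the timer. Origin: centre of its underside.
- jar: Loose closed amber glass jar, 64 mm across, 85 mm high, beside the timer. Origin: centre of its underside.
- brush: Loose wooden brush, 200 mm long, lying along its x axis on the robot's side of the timer. Origin: under its middle.
- plate: Loose scalloped plaster-white clay plate, about 227 mm across, 15 mm high, lying to the left of the timer. Origin: centre of its underside.

How it is judged (in metres and radians):
On the way, in this order (a step that is already met when the one before it is completed fails the run):
1. the fingers push on the timer's dial (contact force between the fingers and timer above 0.3 N), for 0.02 s.
2. the dial is at rest four clicks clockwise of its start (distance of fin_end from where it was at the start of the episode between 0.05657 and 0.06217 m and value of joint dial above 1.55 rad and velocity of joint dial between -0.05 and 0.05 rad/s), for 0.2 s.
At the end, for the whole second after the job is handed in: The dial rests in the fourth stop clockwise of the one it started in (within about a quarter of a step), with everything else where it stood (all of step 2 and distance of each of pot, jar, brush, plate from where it was at the start of the episode below 0.015 m); the robot touches nothing.
It fails at once if the dial goes past the fourth click (half a step beyond it or more) (distance of fin_end from where it was at the start of the episode above 0.06472 m).
It fails at once if the dial is gripped or shoved hard, or the timer pressed hard (over 20 N from the fingers) (contact force between the fingers and timer above 20 N).
It fails at once if the pot, jar, brush or plate is moved more than 15 mm or tipped or lifted (distance of any of pot, jar, brush, plate from where it was at the start of the episode above 0.015 m or angle between any of pot, jar, plate's own z axis and vertical above 0.3 rad).
It also fails if it takes over 48 s, if anything falls off the work surface, if the arm or the gripper's body presses on something with over 40 N, if the wrist force passes 120 N, or if a joint passes its speed limit or range.

## Working session

There is one attempt and no reset: what is moved stays moved. The work goes in short steps, Python scripts to look and compute and a tool call to move; the robot and the scene stay as the last step left them, time stands still between calls to the robot, and variables do not carry over. Pictures are saved under pics/ and viewed, at most 10 in all, crops included, and the job is handed in when it is done.

```bash
ls; mkdir -p pics; python3 - <<'E'
from rig import ctrl
import cv2,numpy as np
for n in("top","scene"):
    p=ctrl.camera_params(n); im=ctrl.get_image(n); cv2.imwrite(f"pics/{n}0.png",im)
    print(n,p["K"].tolist(),p["R"].round(4).tolist(),p["t"].round(1).tolist(),(-p["R"].T@p["t"]).round(0))
s=ctrl.get_state();print(s["tcp_pos"],s["tcp_rot"],s["time"],s["grip_width"])
E
```

```text
pics
rig.py
top [[423.878992601287, 0.0, 286.19561283497524], [0.0, 423.878992601287, 210.8754244280822], [0.0, 0.0, 1.0]] [[-0.0125, -0.9998, 0.0157], [-0.9894, 0.0101, -0.1445], [0.1443, -0.0173, -0.9894]] [85.4, 562.5, 1163.5] [ 390.  100. 1231.]
scene [[472.55312993067895, 0.0, 274.2152466423402], [0.0, 472.55312993067895, 215.19923045197783], [0.0, 0.0, 1.0]] [[-0.5837, 0.8119, 0.0056], [0.4871, 0.3557, -0.7976], [-0.6496, -0.4629, -0.6031]] [246.6, -236.9, 1725.0] [1380.  683.  850.]
[ 252.56278863 -625.39583306  221.62036834] [[ 9.27236779e-01  3.74474872e-01 -7.24950675e-04]
 [ 3.74475564e-01 -9.27235446e-01  1.57474894e-03]
 [-8.24960542e-05 -1.73164145e-03 -9.99998497e-01]] 0.1 86.77012354067449
```

View pics/top0.png

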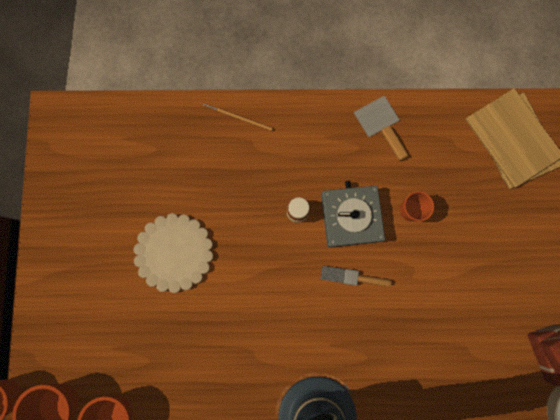

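View pics/scene0.png

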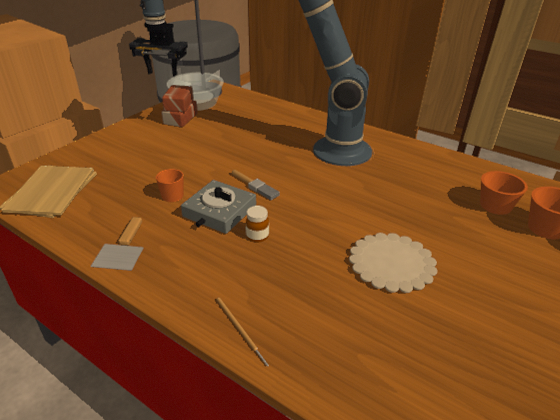

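The top view shows the timer at about (353,215), its fin pointing left (world +y), the jar at (298,209), the pot at (417,207) and the brush at (355,277). I'll enlarge the timer in both views.

```bash
cat > h.py <<'E'
from rig import ctrl
import cv2,numpy as np
def ray(n,uv,p=None):
    p=p or ctrl.camera_params(n); d=p["R"].T@np.linalg.solve(p["K"],[uv[0],uv[1],1.]); return -p["R"].T@p["t"],d/np.linalg.norm(d)
def plane(n,uv,z,p=None):
    c,d=ray(n,uv,p); return c+d*(z-c[2])/d[2]
def two(a,b):
    (c,d),(e,f)=a,b; s=np.linalg.lstsq(np.c_[d,-f],e-c,rcond=None)[0]
    P,Q=c+s[0]*d,e+s[1]*f; return (P+Q)/2,np.linalg.norm(P-Q)
def proj(n,X,p=None):
    p=p or ctrl.camera_params(n); v=p["K"]@(p["R"]@np.asarray(X,float)+p["t"]); return v[:2]/v[2]
E
python3 - <<'E'
from h import *
a=cv2.imread("pics/top0.png")[170:260,285:445]; b=cv2.imread("pics/scene0.png")[165:255,145:305]
cv2.imwrite("pics/z.png",np.vstack([cv2.resize(x,None,fx=5,fy=5,interpolation=2)[:300 if 0 else 450] for x in(a,)]))
cv2.imwrite("pics/z2.png",cv2.resize(b,None,fx=5,fy=5,interpolation=2))
for n,uv,z in(("jar",(298,206),85),("pot",(417,205),75),("axis",(353,215),62),("brush",(340,276),10),("peg",(348,184),30)):print(n,plane("top",uv,z).round())
E
```

```text
jar [570.  47.  85.]
pot [ 571. -284.   75.]
axis [ 547. -107.   62.]
brush [379. -73.  10.]
peg [ 642. -101.   30.]
```

View pics/z.png

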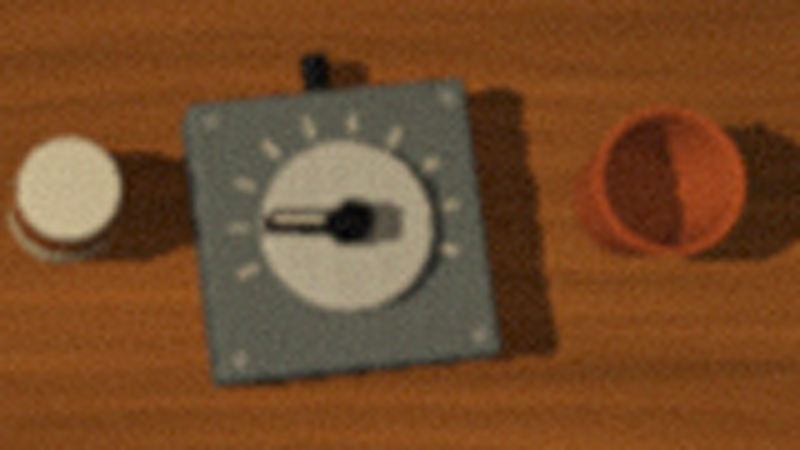

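View pics/z2.png

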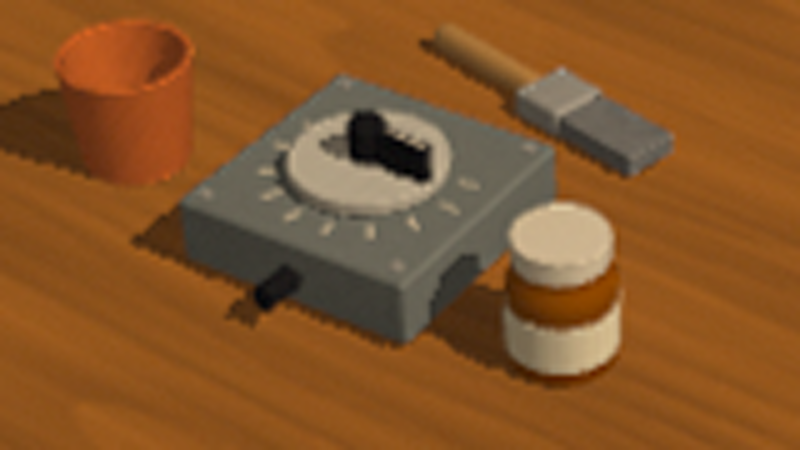

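The crops show the fin on the second tick (tick 1) at zoom (290,220), with ticks running clockwise from lower-left (248,270) to right (448,250). Next I'll measure the disc centre from both views, the box's yaw and the fin direction.

```bash
python3 - <<'E'
from h import *
def disc(n,seed,box):
    im=cv2.imread(f"pics/{n}0.png"); h=cv2.cvtColor(im,cv2.COLOR_BGR2HSV)
    m=((h[...,2]>115)&(h[...,1]<90)).astype(np.uint8); M=np.zeros_like(m); x,y,X,Y=box; M[y:Y,x:X]=m[y:Y,x:X]
    c=max(cv2.findContours(M,0,1)[0],key=cv2.contourArea); hu=cv2.convexHull(c); e=cv2.fitEllipse(hu)
    return e
et=disc("top",0,(335,192,373,235)); es=disc("scene",0,(195,180,237,215)); print(et,es)
A,g=two(ray("top",et[0]),ray("scene",es[0])); print("axis tri",A.round(1),g.round(1),"planes",plane("top",et[0],62).round(1),plane("scene",es[0],62).round(1))
im=cv2.imread("pics/top0.png"); D=((im.max(2)<45)).astype(np.uint8); M=np.zeros_like(D); M[200:228,335:373]=D[200:228,335:373]
c=max(cv2.findContours(M,0,1)[0],key=cv2.contourArea); r=cv2.boundingRect(c); print("dark",r)
# fin tip top view & scene view, (from zoom): 
tip_t=(285+266/5,170+222/5); tip_s=(145+431/5,165+155/5)
print("fin tip tri",two(ray("top",tip_t),ray("scene",tip_s)), plane("top",tip_t,86).round(1))
# box corners from zoom
cs=[plane("top",(285+u/5,170+v/5),50) for u,v in((186,104),(462,80),(498,352),(216,383))]
print(np.round(cs,1).tolist(),"centre",np.mean(cs,0).round(1)); 
for i in range(4):
    d=cs[(i+1)%4]-cs[i]; print(np.hypot(*d[:2]).round(1),np.degrees(np.arctan2(d[1],d[0])).round(1))
a=plane("top",et[0],62)
for u,v in((248,270),(241,228),(244,185),(271,149),(309,127),(353,123),(396,136),(431,163),(451,205),(449,250)):
    d=plane("top",(285+u/5,170+v/5),50)-np.mean(cs,0); print(np.hypot(*d[:2]).round(1),np.degrees(np.arctan2(d[1],d[0])).round(1),end="; ")
E
```

```text
((354.35296630859375, 213.34066772460938), (33.8529052734375, 38.28473663330078), 29.71089744567871) ((217.8896484375, 196.3277130126953), (21.4659423828125, 35.18169403076172), 92.33367919921875)
axis tri [ 551.5 -111.    59.6] 0.7 planes [ 551.4 -110.8   62. ] [ 553.9 -108.2   62. ]
dark (349, 211, 11, 7)
fin tip tri (array([546.63532899, -63.16716701,  77.57779142]), np.float64(0.4171182256122049)) [545.6 -62.2  86. ]
[[618.6, -23.8, 50.0], [631.0, -181.7, 50.0], [475.8, -195.1, 50.0], [460.3, -36.6, 50.0]] centre [ 546.4 -109.3   50. ]
158.4 -85.5
155.9 -175.1
159.3 95.6
158.9 4.6
57.8 113.5; 56.3 89.2; 59.5 64.8; 59.5 39.6; 60.4 15.3; 61.0 -8.7; 62.3 -32.4; 64.3 -55.0; 64.3 -78.6; 62.1 -102.0;
```

Request:
{"name": "send_path", "arguments": {"motion": [{"aperture": 0, "dx": 46, "dy": -42}, {"aperture": 0, "dx": 46, "dy": -42}, {"aperture": 0, "dx": 46, "dy": -42}, {"aperture": 0, "dx": 46, "dy": -42}, {"aperture": 0, "dx": 46, "dy": -42}, {"aperture": 0, "dx": 46, "dy": -42}, {"aperture": 0, "dx": 46, "dy": -42}, {"aperture": 0, "dx": 46, "dy": -42}], "grip_n": 20}}

```text
time: 1.1
tcp_pos: [468.6, -174.7, 222.5]
tcp_rot: [[0.927, 0.374, 0.0], [0.374, -0.927, -0.0], [-0.0, 0.0, -1.0]]
force: [0.6, 0.3, -0.2]
grip_width: 15.3
finger_force: 0.0
```

Request:
{"name": "send_path", "arguments": {"motion": [{"aperture": 0, "dx": 40, "dy": -38}, {"aperture": 0, "dx": 40, "dy": -38}, {"aperture": 0, "wz": -10}, {"aperture": 0, "wz": -10}, {"aperture": 0, "wz": -10}, {"aperture": 0, "wz": -10}, {"aperture": 0, "wz": -10}, {"aperture": 0, "wz": -10}]}}

```text
time: 2.1
tcp_pos: [513.6, -76.1, 222.2]
tcp_rot: [[0.134, 0.991, -0.001], [0.991, -0.134, 0.0], [-0.0, -0.001, -1.0]]
force: [0.1, 0.6, -0.2]
grip_width: 0.4
finger_force: 0.0
```

Request:
{"name": "send_path", "arguments": {"motion": [{"aperture": 0, "wz": -10}, {"aperture": 0, "wz": -10}, {"aperture": 0, "wz": -10}, {"aperture": 0, "wz": -10}, {"aperture": 0, "wz": -10}, {"aperture": 0, "wz": -10}, {"aperture": 0, "wz": -10}, {"aperture": 0}]}}

```text
time: 3.1
tcp_pos: [513.6, -76.2, 222.2]
tcp_rot: [[-0.882, 0.472, -0.001], [0.472, 0.882, 0.0], [0.001, 0.0, -1.0]]
force: [0.0, -0.2, 0.0]
grip_width: 0.7
finger_force: 0.0
```

```bash
python3 - <<'E'
from h import *
s=ctrl.get_state();print(s["tcp_pos"].round(1),s["tcp_rot"].round(3).tolist(),s["joint_pos"].round(1),s["time"],s["force"])
p=ctrl.camera_params("wrist"); im=ctrl.get_image("wrist"); cv2.imwrite("pics/w1.png",im); import pickle; pickle.dump(p,open("w1.pkl","wb"))
print((-p["R"].T@p["t"]).round(),proj("wrist",(548,-108,62),p),proj("wrist",s["tcp_pos"],p))
E
```

```text
[513.6 -76.2 222.2] [[-0.882, 0.472, -0.001], [0.472, 0.882, 0.0], [0.001, 0.0, -1.0]] [ 39.2  17.2 -42.8 107.   13.2  60.9  53. ] 3.1 [ 0.04295295 -0.17532733  0.00052567]
[452. -43. 383.] [271.18480598 245.00478526] [283.60662221 269.36500129]
```

View pics/w1.png

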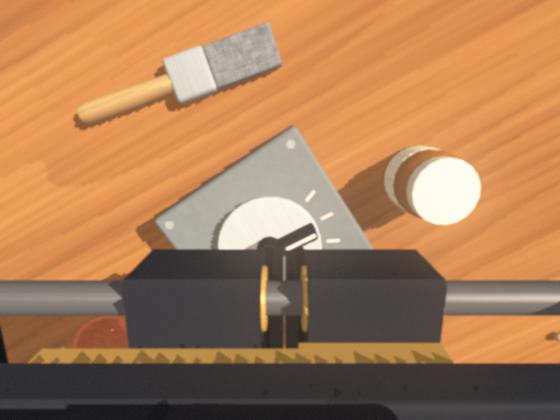

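The wrist view shows the fin tip at about (315,232) and half the disc, with the gripper hiding the rest. I'll finish the turn and back off to see the whole dial.

Request:
{"name": "send_path", "arguments": {"motion": [{"aperture": 0, "wz": -10}, {"aperture": 0, "wz": -10}, {"aperture": 0, "wz": -7}, {"aperture": 0, "dx": 35}, {"aperture": 0, "dx": 35}, {"aperture": 0}]}}

```text
time: 3.9
tcp_pos: [441.8, -75.2, 222.3]
tcp_rot: [[-1.0, 0.021, -0.002], [0.021, 1.0, -0.002], [0.002, -0.002, -1.0]]
force: [0.4, -0.1, 0.0]
grip_width: 0.9
finger_force: 0.0
```

```bash
python3 - <<'E'
from h import *
s=ctrl.get_state();print(s["tcp_pos"].round(1),s["joint_pos"].round(1))
p=ctrl.camera_params("wrist"); im=ctrl.get_image("wrist"); cv2.imwrite("pics/w2.png",im); import pickle; pickle.dump(p,open("w2.pkl","wb"))
print(proj("wrist",(548,-108,62),p),p["K"][0,0])
cv2.imwrite("pics/w2c.png",im)
E
```

```text
[441.8 -75.2 222.3] [ 49.8  10.6 -50.4 115.    9.7  58.7  83.6]
[252.74110395 305.83458542] 371.16595030404767
```

View pics/w2.png

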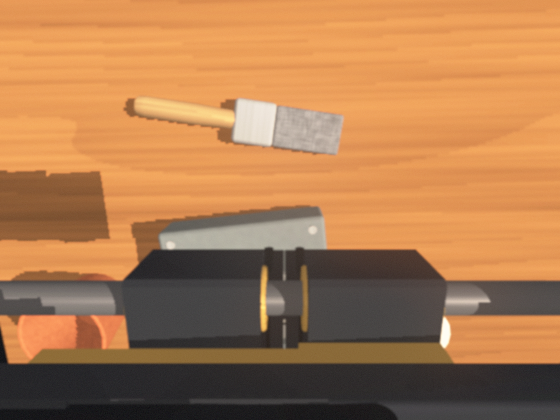

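I backed the wrong way: the dial is now behind the gripper, since image up is the robot's side. I'll move beyond the dial and take two views.

Request:
{"name": "send_path", "arguments": {"motion": [{"aperture": 0, "dx": -40}, {"aperture": 0, "dx": -40}, {"aperture": 0, "dx": -40}, {"aperture": 0, "dx": -30}, {"aperture": 0}], "lines": "1,2"}}

```text
time: 4.58
tcp_pos: [596.5, -77.0, 221.7]
```

```bash
cat > w.py <<'E'
from h import *; import sys,pickle
p=ctrl.camera_params("wrist"); im=ctrl.get_image("wrist"); cv2.imwrite(f"pics/{sys.argv[1]}.png",im); pickle.dump(p,open(sys.argv[1]+".pkl","wb"))
print(proj("wrist",(548,-108,62),p))
E
python3 w.py w3
```

```text
[246.21946982 141.52259534]
```

Request:
{"name": "send_path", "arguments": {"motion": [{"aperture": 0, "dx": -40}, {"aperture": 0, "dx": -10}, {"aperture": 0}], "lines": "1,2"}}

```text
time: 5.0
tcp_pos: [643.5, -78.2, 222.3]
```

```bash
python3 w.py w4
python3 -c "
import cv2,numpy as np
a=[cv2.imread(f'pics/w{i}.png')[0:260,130:530] for i in(3,4)]
cv2.imwrite('pics/w34.png',np.hstack(a))"
```

```text
[245.61236897  83.3728011 ]
```

View pics/w34.png

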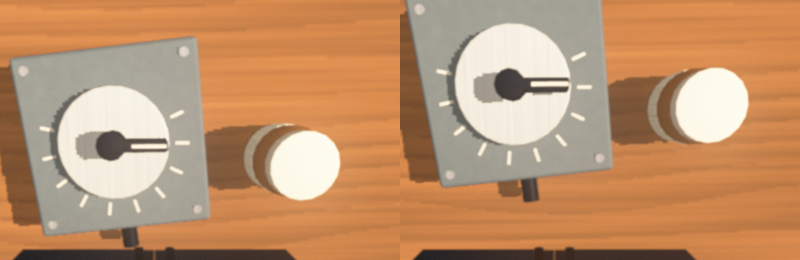

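Both wrist views show the whole disc, centred near (243,142) and (243,84), with the fin pointing right at tick 1. That agrees with the estimated axis.

```bash
python3 - <<'E'
from h import *; import pickle
R=[];F=[]
for n in("w3","w4"):
    p=pickle.load(open(n+".pkl","rb")); im=cv2.imread(f"pics/{n}.png"); h=cv2.cvtColor(im,cv2.COLOR_BGR2HSV)
    c0=proj("wrist",(548,-108,62),p).astype(int); M=np.zeros(im.shape[:2],np.uint8); cv2.circle(M,c0.tolist(),66,1,-1)
    m=((h[...,2]>170)&(h[...,1]<60)).astype(np.uint8)*M; m=cv2.morphologyEx(m,cv2.MORPH_OPEN,np.ones((5,5)))
    e=cv2.fitEllipse(cv2.convexHull(max(cv2.findContours(m,0,1)[0],key=cv2.contourArea)))
    d=((h[...,2]<60)).astype(np.uint8)*M; cv2.circle(M,c0.tolist(),60,1,-1)
    # fin white line inside the black: dark+line hull
    y,x=np.nonzero(d); k=cv2.findContours(d,0,1)[0]; k=max(k,key=cv2.contourArea); tip=k[:,0][k[:,0,0]>k[:,0,0].max()-2].mean(0)
    print(n,np.round(e[0],1),np.round(e[1],1),"tip",tip,plane("wrist",e[0],62,p).round(1),plane("wrist",tip,86,p).round(1))
    R.append(ray("wrist",e[0],p));F.append(ray("wrist",tip,p))
print("axis",two(*R),"tip",two(*F))
E
```

```text
Traceback (most recent call last):
ValueError: max() iterable argument is empty
```

```bash
python3 - <<'E'
from h import *; import pickle
R=[];F=[]
for n in("w3","w4"):
    p=pickle.load(open(n+".pkl","rb")); g=cv2.cvtColor(cv2.imread(f"pics/{n}.png"),cv2.COLOR_BGR2GRAY)
    c0=proj("wrist",(548,-108,62),p).astype(int); M=np.zeros(g.shape,np.uint8); cv2.circle(M,c0.tolist(),66,1,-1)
    m=(g>175).astype(np.uint8)*M; m=cv2.morphologyEx(m,cv2.MORPH_OPEN,np.ones((5,5)))
    e=cv2.fitEllipse(cv2.convexHull(max(cv2.findContours(m,0,1)[0],key=cv2.contourArea)))
    d=(g<75).astype(np.uint8)*M; r=[c0[1]-18,c0[1]+25,c0[0]-20,c0[0]+66]; d2=np.zeros_like(d); d2[r[0]:r[1],r[2]:r[3]]=d[r[0]:r[1],r[2]:r[3]]
    k=max(cv2.findContours(d2,0,1)[0],key=cv2.contourArea)[:,0]; tip=k[k[:,0]>k[:,0].max()-3].mean(0)
    print(n,np.round(e[0],1),np.round(e[1],1),"tip",tip,plane("wrist",e[0],62,p).round(1),plane("wrist",tip,86,p).round(1))
    R.append(ray("wrist",e[0],p));F.append(ray("wrist",tip,p))
print("axis",two(*R),"tip",two(*F))
E
```

```text
w3 [243.7 141.5] [111.8 115.2] tip [243.5        146.21428571] [ 548.  -110.1   62. ] [ 550.  -107.9   86. ]
w4 [243.1  83.7] [116.  123.2] tip [295.  89.] [ 548.2 -110.1   62. ] [554.7 -68.2  86. ]
axis (array([ 548.06450414, -110.25761909,   60.56191225]), np.float64(0.013365651311053729)) tip (array([551.4820936 , -83.21801098, 206.8092387 ]), np.float64(31.96117140607876))
```

Request:
{"name": "send_path", "arguments": {"motion": [{"aperture": 0, "dx": 40}, {"aperture": 0, "dx": 40}, {"aperture": 0, "dx": 41}, {"aperture": 0, "dz": 40}, {"aperture": 0, "dz": 40}, {"aperture": 0, "dz": 32}, {"aperture": 0}, {"aperture": 0}]}}

```text
time: 6.05
tcp_pos: [523.4, -76.2, 111.9]
tcp_rot: [[-1.0, 0.018, 0.002], [0.018, 1.0, -0.001], [-0.002, -0.001, -1.0]]
force: [0.3, -1.0, 0.6]
grip_width: 0.0
finger_force: 0.0
```

Request:
{"name": "send_path", "arguments": {"motion": [{"aperture": 0, "dz": 20}, {"aperture": 0, "dz": 12}, {"aperture": 0, "dz": 9}, {"aperture": 0}]}}

```text
time: 6.55
tcp_pos: [522.4, -76.2, 68.7]
tcp_rot: [[-1.0, 0.017, -0.002], [0.017, 1.0, 0.0], [0.002, 0.0, -1.0]]
force: [-0.4, -0.2, 0.2]
grip_width: 0.7
finger_force: 0.0
```

Request:
{"name": "send_path", "arguments": {"motion": [{"aperture": 0, "dx": -3}, {"aperture": 0, "dx": -3}, {"aperture": 0, "dx": -2}, {"aperture": 0, "dx": -1}, {"aperture": 0, "dx": -1}, {"aperture": 0}]}}

```text
time: 7.3
tcp_pos: [533.0, -76.5, 69.6]
tcp_rot: [[-1.0, 0.018, 0.0], [0.018, 1.0, -0.0], [-0.0, -0.0, -1.0]]
force: [-0.4, -0.9, -0.5]
grip_width: 0.4
finger_force: 0.0
```

Request:
{"name": "send_path", "arguments": {"motion": [{"aperture": 0, "dx": -1}, {"aperture": 0, "dx": -3, "dy": 1.2, "wz": 5}, {"aperture": 0, "dx": -3, "dy": 1.2, "wz": 5}]}}

```text
time: 7.68
tcp_pos: [538.8, -74.4, 69.3]
tcp_rot: [[-0.981, 0.194, -0.003], [0.194, 0.981, -0.0], [0.003, -0.001, -1.0]]
force: [-2.2, 0.8, 2.4]
grip_width: 0.8
finger_force: 1.3
```

Request:
{"name": "send_path", "arguments": {"motion": [{"aperture": 0, "dx": -3, "dy": 1.2, "wz": 5}, {"aperture": 0, "dx": -3, "dy": 1.2, "wz": 5}, {"aperture": 0, "dx": -3, "dy": 1.2, "wz": 5}, {"aperture": 0, "dx": -3, "dy": 1.2, "wz": 5}, {"aperture": 0, "dx": -3, "dy": 1.2, "wz": 5}]}}

```text
time: 8.3
tcp_pos: [555.2, -73.4, 69.5]
tcp_rot: [[-0.808, 0.59, -0.002], [0.59, 0.808, 0.001], [0.002, -0.001, -1.0]]
force: [-1.5, 0.3, 1.3]
grip_width: 0.1
finger_force: 1.1
```

```bash
cat > chk.py <<'E'
from h import *; import sys
s=ctrl.get_state(); d=s["tcp_pos"]-[548,-110,0]; R=s["tcp_rot"]; print("tcp",s["tcp_pos"].round(1),"radial",(d@R[:,1]).round(1),"back",(d@R[:,0]).round(1),"turn",np.degrees(np.arctan2(R[0,1],R[1,1])).round(1),"F",s["force"].round(1),"F_x_tool",(s["force"]@R[:,0]).round(1),s["time"])
a=ctrl.get_image("top")[170:260,285:445]; b=ctrl.get_image("scene")[165:255,145:305]
cv2.imwrite(f"pics/{sys.argv[1]}.png",np.hstack([cv2.resize(x,None,fx=2.5,fy=2.5,interpolation=2) for x in(a,b)]))
E
python3 chk.py c1
```

```text
tcp [555.2 -73.4  69.5] radial 33.8 back 15.9 turn 36.1 F [-1.5  0.3  1.3] F_x_tool 1.4 8.3
```

View pics/c1.png

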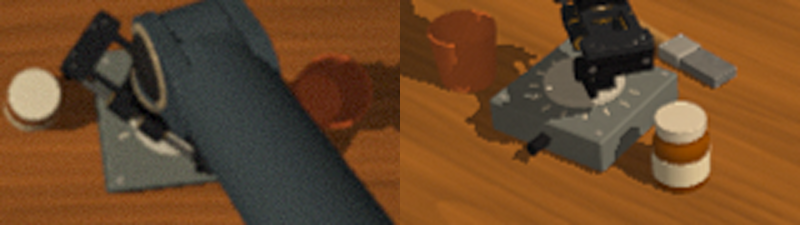

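Contact force is about 1.5 N along the push direction, and the image shows the fingers behind the fin (turned about 35°) and clear of the jar and pot. I'll continue.

Request:
{"name": "send_path", "arguments": {"motion": [{"aperture": 0, "dx": -3, "dy": 1.2, "wz": 5}, {"aperture": 0, "dx": -3, "dy": 1.2, "wz": 5}, {"aperture": 0, "dx": -3, "dy": 1.2, "wz": 5}, {"aperture": 0, "dx": -3, "dy": 1.2, "wz": 5}, {"aperture": 0, "dx": -3, "dy": 1.2, "wz": 5}]}}

```text
time: 9.02
tcp_pos: [570.3, -79.9, 69.5]
tcp_rot: [[-0.484, 0.875, -0.001], [0.875, 0.484, 0.001], [0.001, -0.0, -1.0]]
force: [0.5, 1.7, 1.2]
grip_width: 0.6
finger_force: 0.7
```

Request:
{"name": "send_path", "arguments": {"motion": [{"aperture": 0, "dx": -3, "dy": 1.2, "wz": 5}, {"aperture": 0, "dx": -3, "dy": 1.2, "wz": 5}, {"aperture": 0, "dx": -3, "dy": 1.2, "wz": 5}, {"aperture": 0, "dx": -3, "dy": 1.2, "wz": 5}, {"aperture": 0}]}}

```text
time: 9.65
tcp_pos: [579.5, -89.4, 69.5]
tcp_rot: [[-0.159, 0.987, -0.0], [0.987, 0.159, 0.001], [0.001, 0.0, -1.0]]
force: [-1.1, 1.9, 0.9]
grip_width: 0.8
finger_force: 1.1
```

```bash
python3 chk.py c2
```

```text
tcp [579.5 -89.4  69.5] radial 34.4 back 15.4 turn 80.9 F [-1.1  1.9  0.9] F_x_tool 2.0 9.65
```

Request:
{"name": "send_path", "arguments": {"motion": [{"aperture": 0, "dx": -1.2, "dy": 0.5, "wz": 2}, {"aperture": 0, "dx": -1.2, "dy": 0.5, "wz": 2}, {"aperture": 0}], "only": "force:"}}

```text
force: [-0.9, 0.2, 0.5]
finger_force: 0.0
```

Request:
{"name": "send_path", "arguments": {"motion": [{"aperture": 0, "dx": -1.2, "dy": 0.5, "wz": 2}, {"aperture": 0}], "only": "force:"}}

```text
force: [-0.4, -0.8, -0.4]
finger_force: 0.0
```

Request:
{"name": "send_path", "arguments": {"motion": [{"aperture": 0, "dx": -1.2, "dy": 0.5, "wz": 2}, {"aperture": 0}], "only": "force:"}}

```text
force: [-0.2, 0.5, -0.5]
finger_force: 0.0
```

```bash
python3 chk.py c3
```

```text
tcp [582.1 -94.9  69.6] radial 34.3 back 14.5 turn 89.0 F [-0.2  0.5 -0.5] F_x_tool 0.5 10.625
```

View pics/c3.png

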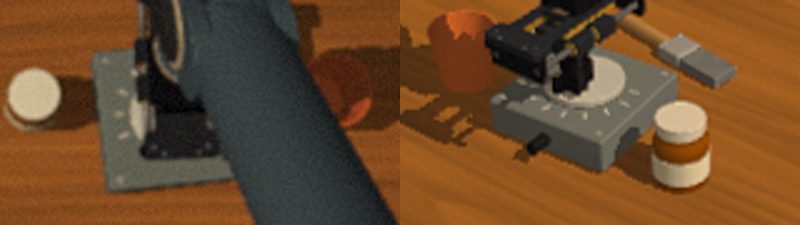

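The contact force vanished near a turn of 85 to 87°, so the fin has jumped ahead. The picture shows the fingers over the disc, hiding the fin. I'll back off (tool +x), lift, and move towards the robot to look.

Request:
{"name": "send_path", "arguments": {"motion": [{"aperture": 0, "dx": 4}, {"aperture": 0, "dx": 6}, {"aperture": 0, "dz": -20}, {"aperture": 0, "dz": -40}, {"aperture": 0, "dz": -50}, {"aperture": 0, "dz": -40}], "only": "pos|force"}}

```text
tcp_pos: [582.1, -83.9, 221.6]
force: [0.3, 0.1, -0.0]
finger_force: 0.0
```

Request:
{"name": "send_path", "arguments": {"motion": [{"aperture": 0, "dx": 50}, {"aperture": 0, "dx": 50}, {"aperture": 0, "dx": 50}, {"aperture": 0, "dx": 50}, {"aperture": 0, "dx": 50}, {"aperture": 0}, {"aperture": 0}], "only": "pos|force"}}

```text
tcp_pos: [577.4, 164.9, 219.3]
force: [0.5, -0.6, -0.3]
finger_force: 0.0
```

```bash
python3 chk.py c4
```

```text
tcp [577.4 164.9 219.3] radial 34.1 back 274.1 turn 89.0 F [ 0.5 -0.6 -0.3] F_x_tool -0.6 12.35
```

View pics/c4.png

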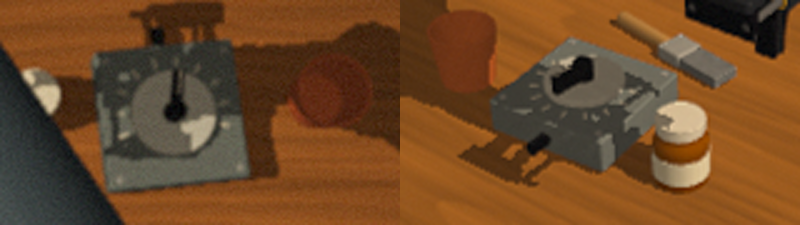

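The fin now runs from (176,111) to (179,70) and points at tick 5, four clicks on from tick 1. The pot, jar and brush have not moved, and the hand is clear.

```bash
python3 -c "
from rig import ctrl
print(ctrl.hand_in())"
```

```text
the job is handed in; nothing more can be done
None
```

I pushed the dial clockwise from tick 1 to tick 5, exactly four clicks, with a fingertip (forces read about 2–3 N), then took the hand clear and handed the job in; the pot, jar and brush looked unmoved in the last picture, which did not show the plate, but the hand never went near it.

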